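# Weigh the parts case on the spring scale

### The job

Weigh the red parts case: pick it up by the grip block on its carrying bow, hang the bow in the dip of the scale's hook and lower it slowly, a few centimetres a second, until the spring carries the whole weight and only then let go, so that the pointer hardly moves as you release and settles at once. Never drop it on the scale, jerk the scale or run it down to its stop; leave the case hanging still and free, and do not disturb the other things on the mat.

Things in the scene. Friction and masses are not known exactly. Their poses are not given: they have to be found in the camera images.
- case: Closed red steel parts case, 70 (x) by 120 (y) by 61 mm high, latch on its -x side, with a rigid carrying bow standing over it and a black grip block on the bow's peak. Origin at the centre of its underside, z up; it starts standing on a rubber mat whose top is 3 mm above the work surface. Evenly filled by an unknown amount: it weighs 0.3 to 0.95 kg in all.
- case_bow (a point): Bar centre line at the bow's peak, 140 mm above the case's underside; axes are the case's. The bow is 8 mm round bar in the case's y-z plane: legs rise from y = +-50 mm at the lid (height 60) to y = +-12 at height 136, joined by a blunt peak. The hook passes through the triangular window under it along the case's x, from either side.
- case_grip (a point): Centre of the grip block, 164 mm above the case's underside; axes are the case's. The block is 30 (x) by 18 (y) by 40 mm high, from height 144 to 184, standing on the bow's peak; take it between fingers closing along the case's y.
- scale: Sprung hook scale, bolted down: column 34 mm square, base plate 14 mm thick reaching 60 mm to -x, 90 mm to +x and 70 mm to each side of the column axis, round cap 54 mm wide, top 327 mm above the work surface. Origin on the column axis at the base's underside, z up. A sprung collar on the column carries an arm along the scale's -x that ends in an upturned hook.
- hook_seat (a point): Bottom of the hook's dip, centre line of its 8 mm bar, 115 mm from the column axis along the scale's -x, 250 mm above the work surface when empty; sinks with the collar. Axes are the scale's. Towards the column the bar rises 12 mm over 22 mm, then runs level; the other way it rises 12 mm over 22 mm and 26 mm at its free end, 30 mm out. A seated bow's bar centre is about 8 mm above this point.
- pointer (a joint): Travel of collar, hook and pointer (over a tick-marked plate on the +x side), m: 0 empty, growing downwards to the stop at 0.095. The spring gives at 0.6 N, then 8.3 mm for each further newton (120 N/m), lightly damped: the case settles between about 0.02 and 0.075, by weight. Delicate: never over 0.15 m/s, nor 0.05 m/s after letting go.
- brick: Beige plastic power brick, 95 by 58 by 32 mm; bystander. Origin under its centre.
- weight: Round dull blue cast-iron weight with a knob, 64 mm across, 58 mm high; bystander. Origin under its centre.
- fuse: Cream ceramic fuse holder, 62 by 26 by 24 mm; bystander. Origin under its centre.
- standoff: Stubby brass hex standoff standing on end, 18 mm across, 22 mm high; bystander. Origin under its centre.

How it is judged:
By the outcome, as a careful person would: the job done as asked, in the order asked, and still so for the second after the job is handed in, with the robot touching nothing.
It also fails if it takes over 56 s, if anything falls off the work surface, if the arm or the gripper's body presses on something with over 40 N, if the wrist force passes 120 N, or if a joint passes its speed limit or range.

### The arm

A 6-joint arm with a two-finger parallel gripper is mounted at the origin on the work surface. World frame = base frame: x ahead of the robot, y to its left, z up, the work surface at z = 0. Lengths are in m, angles in rad, forces in N, time in s.
With the tool pointing down it reaches from about 0.225 to 0.725 m from the base axis. Payload 3.1 kg.
Tool frame: the origin (TCP) lies midway between the tips of the shut fingers; the grasp point (between the pads) lies 19 mm behind it; z points along the fingers, y is the line along which they close (so a half turn about z gives the same grasp; the last joint's range is limited). The gripper opens to 85 mm and grips with 20 to 120 N. Pads are 22 mm wide; open, the fingers measure 114 mm over their backs; the gripper's body (76 mm by 85 mm) begins 54 mm behind the grasp point. The pads swing forward as they close: fully open they stand 13 mm farther back than shut.
Start: joints at [1.192, 0.048, 0.099, 1.622, 0, 1.443], TCP at [0.13, 0.509, 0.231] pointing down, gripper open.
Joint ranges: [-2.91, 2.91], [-0.99, 1.94], [-1.21, 1.42], [-2.12, 2.29], [-1.49, 1.47], [-3.14, 3.14]. Speed limits (rad/s): [2.79, 2.79, 3.14, 3.14, 3.14, 3.14].

### API

Orientations are given as a 3x3 rotation matrix whose columns are the frame's x, y, z axes.
In Python, from station import manip gives the robot as it stands.
- The arm moves only by the shell command python3 -m jog 'ROWS' [FORCE]. ROWS is JSON, a list of rows, each an object with "slide": the shift along the tool's x, y, z in m, a list of three; "spin": the turn about the tool's z in degrees; "hand": the finger opening in m, from 0 to 0.0854. In form: [{"slide": [x, y, z], "spin": spin, "hand": hand}, ...]. A call has 1 to 8 rows; each row shifts and turns the commanded pose from where the row before left it, along the tool's axes as they then stand; what a row does not reach is not made up. A row lasts 1/12 s, in which the tool goes at most 41.7 mm and 7.16 degrees, less where a joint would pass 70% of its speed; a pose out of reach is approached as far as the arm can. A call with a gripper value outside its range is refused whole. The fingers move at their own pace and stop on an object; FORCE is the grip in N (left out, the last holds). Time passes only in rows, so rows that do not move let the fingers close. It gives the time, the measured TCP pose, the force, the opening and the grip force at its end, in the units of the state.
- manip.state(): the state, without advancing time (a new reading comes with each control period).
- manip.get_image(name): name is "side" or "top"; returns the picture (420x560x3 uint8, red, green, blue); there is no depth.
- manip.camera_model(name): a dict with "vfov" (degrees; the focal length in pixels is half the picture's height over the tangent of half this angle, whatever the lens; pixels are square), "cx", "cy" (the principal point, pixels), "pose" (4x4, takes a point from camera to world coordinates). Camera axes: x right, y up, looking along -z (the intrinsics and any distortion apply to the point x, -y, -z); pixel columns grow to the right and rows downward; lengths in m; the calibration is good to about 2 mm. A picture is of the moment at which its call begins. camera_model takes no time and is no camera call.
- manip.finish_job(): hands the job in; it is judged then, once.
Trained networks look in the newest picture that a camera, given by its name, has taken for a name from the list of things; names that differ only in an ending like _2 or _b are one class to them, and where a whole thing is asked for, a point or a joint stands for the part that bears it (a point fixed in the world has none). Each returns a list of dicts, best first, with "confidence" (0 to 1); they miss things now and then, are a little off and sometimes report something else, mostly with a low value. They report only what shows in the picture. A call takes as long as a camera call.
- manip.spot_in(camera, label): "centre" ([x, y, z] in m, in world coordinates, good to about 4 mm: the middle of the surface that is visible of it).
- manip.masks_of(camera, label): "mask" (420x560 bool, what is visible of it).
- manip.pinpoint(camera, label): "centre" ([x, y, z] in m, in world coordinates, good to about 4 mm: a listed point, or the origin of a listed thing).
The state is a dict: "time_s": time; "joints": joint angles; "dq": joint speeds; "joint_efforts": joint torques, N m; "position": TCP position; "tcp_rot": TCP orientation; "ft_force": force on the tool from outside, world axes, zero at the start; "wrist_torque": the same for the moment, N m; "opening": finger opening in m; "grasp_force": force on a finger pad.
Only numpy, scipy, OpenCV 4.12 (cv2) and the standard library are available. Lean on these libraries where they do the work, as an engineer would, in place of code of your own. Each camera call takes 0.05 s, during which the arm holds its last target. There are 200 camera calls.

## Working session

There is one attempt and no reset: what is moved stays moved. The work goes in short steps, Python scripts to look and compute and a shell command to move; the robot and the scene stay as the last step left them, time stands still between calls to the robot, and variables do not carry over. Pictures are saved under pics/ and viewed, at most 10 in all, crops included, and the job is handed in when it is done.

```bash
mkdir -p pics; ls; python3 - <<'E'
from station import manip
import cv2,numpy as np
for c in ["side","top"]:
    im=manip.get_image(c); cv2.imwrite(f"pics/{c}0.png",im[:,:,::-1])
    m=manip.camera_model(c); print(c,m['vfov'],m['cx'],m['cy'],np.round(m['pose'],3).tolist(),[k for k in m])
    for l in ["case","case_bow","case_grip","scale","hook_seat"]:
        for d in manip.pinpoint(c,l)[:2]: print(' ',l,np.round(d['centre'],3),round(d['confidence'],2))
    for l in ["brick","weight","fuse","standoff"]:
        for d in manip.pinpoint(c,l)[:1]: print(' ',l,np.round(d['centre'],3),round(d['confidence'],2))
s=manip.state(); print(s['time_s'],s['position'],np.round(s['tcp_rot'],3).tolist(),s['opening'])
E
```

```text
pics
side 48.88745128510959 291.1899542194102 207.99871741665214 [[-0.999, 0.011, -0.033, 0.533], [-0.033, -0.631, 0.775, 0.965], [-0.012, 0.776, 0.631, 0.968], [0.0, 0.0, 0.0, 1.0]] ['vfov', 'cx', 'cy', 'pose']
  case [ 0.455  0.21  -0.   ] 0.69
  case_bow [0.456 0.211 0.146] 0.96
  case_bow [ 0.434 -0.335  0.003] 0.64
  case_grip [0.453 0.209 0.163] 0.6
  scale [ 0.695 -0.096  0.001] 0.58
  hook_seat [ 0.582 -0.103  0.252] 0.9
  brick [0.716 0.2   0.002] 0.84
  weight [ 0.438 -0.332  0.003] 0.67
  fuse [0.675 0.366 0.009] 0.75
  standoff [ 0.64  -0.337  0.002] 0.47
top 57.28740824862962 283.00511763689 203.98476460843997 [[0.006, 0.985, -0.173, 0.415], [-1.0, 0.002, -0.027, -0.01], [-0.026, 0.173, 0.985, 1.129], [0.0, 0.0, 0.0, 1.0]] ['vfov', 'cx', 'cy', 'pose']
  case [0.454 0.212 0.002] 0.8
  case_bow [0.458 0.209 0.144] 0.9
  case_grip [0.458 0.206 0.168] 0.79
  scale [ 0.704 -0.094  0.006] 0.62
  scale [ 0.64  -0.339  0.004] 0.55
  hook_seat [ 0.583 -0.103  0.25 ] 0.52
  brick [0.718 0.2   0.   ] 0.82
  weight [ 0.432 -0.334  0.001] 0.71
  fuse [ 0.669  0.365 -0.   ] 0.7
  standoff [ 0.638 -0.342  0.004] 0.58
1.0 [0.1302832  0.50856235 0.23132877] [[-0.969, 0.248, 0.0], [0.248, 0.969, 0.0], [-0.0, 0.0, -1.0]] 0.0853140340891283
```

View pics/side0.png

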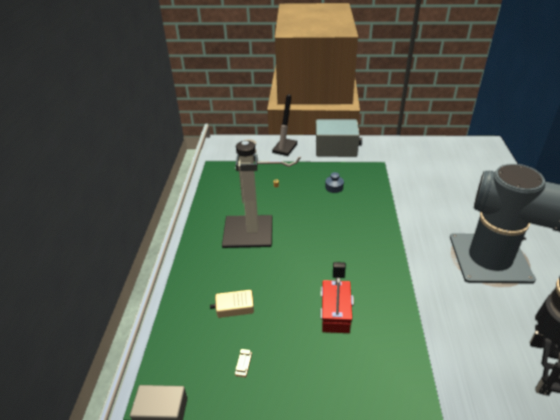

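View pics/top0.png

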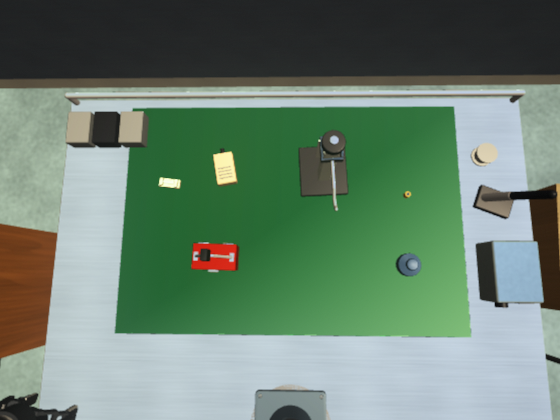

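Side: case near (337,305), grip at (339,270), scale base (248,231). Top: case (215,257), grip (205,255), hook tip (336,208). Next come the yaws and a close estimate of the points.

```bash
cat > h.py <<'E'
from station import manip
import cv2,numpy as np
def ray(c,uv,z):
    m=manip.camera_model(c);f=210/np.tan(np.radians(m['vfov']/2));P=np.array(m['pose'])
    uv=np.asarray(uv,float).reshape(-1,2)
    d=np.c_[(uv[:,0]-m['cx'])/f,-(uv[:,1]-m['cy'])/f,-np.ones(len(uv))]@P[:3,:3].T
    return P[:3,3]+d*((z-P[2,3])/d[:,2])[:,None]
def proj(c,p):
    m=manip.camera_model(c);f=210/np.tan(np.radians(m['vfov']/2));P=np.array(m['pose'])
    q=P[:3,:3].T@(np.asarray(p)-P[:3,3]); return m['cx']-f*q[0]/q[2], m['cy']+f*q[1]/q[2]
def pts(c,l,n=3):
    r=[]
    for i in range(n):
        manip.get_image(c)
        d=manip.pinpoint(c,l)
        if d: r.append(d[0]['centre'])
    return np.array(r)
E
python3 - <<'E'
from h import *
im=manip.get_image("top")
def rect(mask,z):
    cs,_=cv2.findContours(mask.astype(np.uint8),cv2.RETR_EXTERNAL,cv2.CHAIN_APPROX_NONE)
    k=max(cs,key=cv2.contourArea).reshape(-1,2)
    p=ray("top",k,z)[:,:2].astype(np.float32)
    return cv2.minAreaRect(p*1000)
r,g,b=[im[:,:,i].astype(int) for i in range(3)]
red=(r>120)&(g<60)&(b<60); red[:,:150]=0; red[:,260:]=0
print("case",rect(cv2.morphologyEx(red.astype(np.uint8),cv2.MORPH_CLOSE,np.ones((9,9))),.064))
m=manip.masks_of("top","scale")[0]['mask'];print(m.sum())
cv2.imwrite("pics/t1.png",cv2.resize(np.hstack([im[120:280,180:370],(m[120:280,180:370,None]*np.uint8(255)).repeat(3,2)])[:,:,::-1],None,fx=2.1,fy=2.1,interpolation=cv2.INTER_CUBIC))
for l in ["case","case_bow","case_grip","scale","hook_seat"]:
    for c in ["top","side"]:
        p=pts(c,l,3); print(l,c,np.round(p.mean(0)*1000,1),np.round(p.std(0)*1000,1))
    print(proj("top",p.mean(0)))
E
```

```text
case ((454.3521423339844, 209.04408264160156), (122.02288055419922, 70.32508087158203), 88.08100128173828)
2637
case top [455.3 213.8   1. ] [0.8 1.2 0.7]
case side [455.9 210.6   2.2] [2.2 1.2 3. ]
(np.float64(217.66789969770335), np.float64(256.7578962931748))
case_bow top [457.6 209.2 146. ] [1.5 1.  1.1]
case_bow side [454.7 210.9 145.5] [0.7 2.4 1.2]
(np.float64(206.64960244862175), np.float64(255.10240856182133))
case_grip top [457.3 205.9 167.3] [1.6 1.2 0.9]
case_grip side [450.5 212.  164.1] [0.9 1.  0.1]
(np.float64(204.5071753233167), np.float64(256.49213448927844))
scale top [699.9 -94.8   3.7] [0.7 1.2 1.1]
scale side [697.3 -97.5  -1. ] [2.6 1.3 1.2]
(np.float64(322.45154628727704), np.float64(176.56901005378896))
hook_seat top [ 580.5 -100.3  249.9] [1.2 0.8 1. ]
hook_seat side [ 581.  -102.4  252.1] [1.6 0.5 0.8]
(np.float64(333.32749654930296), np.float64(198.85740095186682))
```

View pics/t1.png

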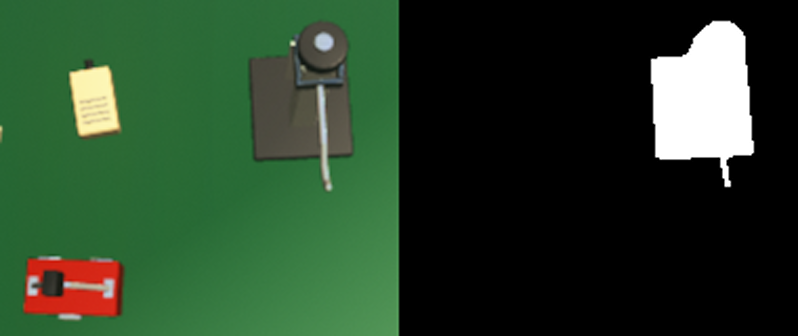

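Crop shows the case nearly axis-aligned with its latch towards −x, and the scale slightly turned, its hook arm running (320,85)→(328,188). I'll compute the scale yaw.

```bash
python3 - <<'E'
from h import *
c=np.array([[250,58],[255,160],[352,154]])/2.1+[180,120]
p=ray("top",c,.014);print(np.round(p,4))
d=p[0]-p[1];print(np.degrees(np.arctan2(d[1],d[0])),np.linalg.norm(d)); d=p[1]-p[2];print(np.degrees(np.arctan2(-d[0],d[1])),np.linalg.norm(d))
a=ray("top",np.array([[320,90],[328,188]])/2.1+[180,120],.265);print(a, np.degrees(np.arctan2(*(a[0]-a[1])[1::-1])))
R=np.array(manip.state()['tcp_rot'])
print(np.degrees(np.arctan2(R[1,1],R[0,1])))
t=np.array([.455,.209,.33]);print(R.T@(t-manip.state()['position']))
E
```

```text
[[ 0.7835 -0.0268  0.014 ]
 [ 0.6341 -0.0337  0.014 ]
 [ 0.6428 -0.1697  0.014 ]]
2.648249240218028 0.14956904337251437
3.683401568793314 0.13623535132848008
[[ 0.66347392 -0.10021997  0.265     ]
 [ 0.55397634 -0.10711294  0.265     ]] 3.6020708552232166
75.62876059060095
[-0.38890054 -0.20960113 -0.098682  ]
```

```bash
python3 -m jog '[{"slide":[-0.0324,-0.0175,-0.006],"spin":0,"hand":0.085},{"slide":[-0.0324,-0.0175,-0.006],"spin":0,"hand":0.085},{"slide":[-0.0324,-0.0175,-0.006],"spin":0,"hand":0.085},{"slide":[-0.0324,-0.0175,-0.006],"spin":0,"hand":0.085},{"slide":[-0.0324,-0.0175,-0.006],"spin":0,"hand":0.085},{"slide":[-0.0324,-0.0175,-0.006],"spin":0,"hand":0.085},{"slide":[-0.0324,-0.0175,-0.006],"spin":0,"hand":0.085},{"slide":[-0.0324,-0.0175,-0.006],"spin":0,"hand":0.085}]' 60
python3 -m jog '[{"slide":[-0.0324,-0.0175,-0.006],"spin":0,"hand":0.085},{"slide":[-0.0324,-0.0175,-0.006],"spin":0,"hand":0.085},{"slide":[-0.0324,-0.0175,-0.006],"spin":0,"hand":0.085},{"slide":[-0.0324,-0.0175,-0.006],"spin":0,"hand":0.085},{"slide":[0,0,0],"spin":-6.2,"hand":0.085},{"slide":[0,0,0],"spin":-6.2,"hand":0.085},{"slide":[0,0,0],"spin":0,"hand":0.06},{"slide":[0,0,0],"spin":0,"hand":0.06}]'
python3 - <<'E'
from h import *
s=manip.state();R=np.array(s['tcp_rot']);print(s['time_s'],s['position'],np.degrees(np.arctan2(R[1,1],R[0,1])),s['ft_force'],s['opening'])
im=manip.get_image("side");cv2.imwrite("pics/s2.png",cv2.resize(im[150:350,220:460],None,fx=3,fy=3,interpolation=cv2.INTER_CUBIC)[:,:,::-1])
for l in["case_grip","case_bow","case"]:
    for c in["side","top"]:
        for d in manip.pinpoint(c,l)[:1]:print(l,c,np.round(d['centre'],4),d['confidence'])
E
```

```text
time_s: 4.77
position: [0.3477, 0.3073, 0.2799]
tcp_rot: [[-0.969, 0.248, 0.001], [0.248, 0.969, 0.001], [-0.001, 0.001, -1.0]]
ft_force: [0.8, -0.3, 0.5]
opening: 0.0849
grasp_force: 0.0
time_s: 5.43
position: [0.4549, 0.2085, 0.3033]
tcp_rot: [[-0.999, 0.037, -0.0], [0.037, 0.999, 0.0], [0.0, 0.0, -1.0]]
ft_force: [0.4, -0.3, 0.2]
opening: 0.0632
grasp_force: 0.0
5.4333 [0.45490712 0.20850896 0.30331408] 87.85660896831115 [ 0.36162447 -0.33831215  0.16457286] 0.06322881015323129
case_grip side [0.4534 0.2107 0.1619] 0.87
case_grip top [0.4552 0.2073 0.1687] 0.92
case_bow side [0.4552 0.2091 0.1455] 0.61
case side [0.4559 0.2103 0.0015] 0.83
case top [0.4556 0.2132 0.0033] 0.56
```

View pics/s2.png

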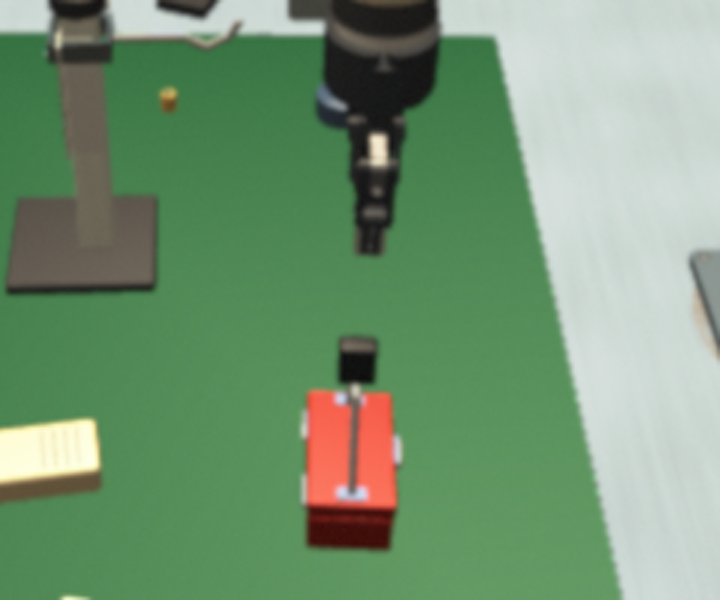

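The picture shows the fingers at (370,240), directly above the grip block at (358,360). Going down and closing.

```bash
python3 -m jog '[{"slide":[0,0,0.037],"spin":0,"hand":0.06},{"slide":[0,0,0.037],"spin":0,"hand":0.06},{"slide":[0,0,0.037],"spin":0,"hand":0.06},{"slide":[0,0,0.025],"spin":0,"hand":0.06},{"slide":[0,0,0.012],"spin":0,"hand":0.06},{"slide":[0,0,0],"spin":0,"hand":0.03},{"slide":[0,0,0],"spin":0,"hand":0.02},{"slide":[0,0,0],"spin":0,"hand":0.02}]' 60
python3 -m jog '[{"slide":[0,0,0],"spin":0,"hand":0.022},{"slide":[0,0,0],"spin":0,"hand":0.018},{"slide":[0,0,0],"spin":0,"hand":0.01},{"slide":[0,0,0],"spin":0,"hand":0.0},{"slide":[0,0,0],"spin":0,"hand":0.0},{"slide":[0,0,0],"spin":0,"hand":0.0}]' 70
```

```text
time_s: 6.45
position: [0.4562, 0.2091, 0.1578]
tcp_rot: [[-0.999, 0.034, 0.004], [0.034, 0.999, 0.001], [-0.004, 0.001, -1.0]]
ft_force: [0.5, -0.6, 0.2]
opening: 0.0244
grasp_force: 0.0
time_s: 6.95
position: [0.4566, 0.2104, 0.1581]
tcp_rot: [[-0.999, 0.034, 0.005], [0.034, 0.999, 0.004], [-0.005, 0.005, -1.0]]
ft_force: [0.2, 5.5, 5.8]
opening: 0.0168
grasp_force: 70.3
```

```bash
python3 -m jog '[{"slide":[0,0,-0.005],"spin":0,"hand":0.0},{"slide":[0,0,-0.015],"spin":0,"hand":0.0},{"slide":[0,0,-0.03],"spin":0,"hand":0.0},{"slide":[0,0,-0.03],"spin":0,"hand":0.0},{"slide":[0,0,-0.03],"spin":0,"hand":0.0},{"slide":[0,0,-0.03],"spin":0,"hand":0.0},{"slide":[0,0,-0.016],"spin":0,"hand":0.0},{"slide":[0,0,-0.007],"spin":0,"hand":0.0}]'
python3 -m jog '[{"slide":[0,0,0],"spin":0,"hand":0.0},{"slide":[0,0,0],"spin":0,"hand":0.0},{"slide":[0,0,0],"spin":0,"hand":0.0}]'
python3 - <<'E'
from h import *
s=manip.state();R=np.array(s['tcp_rot']);p=np.array(s['position']);print(s['ft_force'],s['wrist_torque'],np.degrees(np.arctan2(R[1,1],R[0,1])))
a=np.radians(3.4);d=np.array([np.cos(a),np.sin(a),0])
t=np.array([.581,-.102,0])-d*.065;t[2]=.319
print(t,R.T@(t-p))
for c in["side","top"]:
    print(pts(c,"case_bow",2),pts(c,"case",2))
E
```

```text
time_s: 7.62
position: [0.4553, 0.2078, 0.3202]
tcp_rot: [[-0.999, 0.035, 0.002], [0.035, 0.999, -0.002], [-0.002, -0.002, -1.0]]
ft_force: [0.1, -0.1, -6.5]
opening: 0.017
grasp_force: 69.2
time_s: 7.87
position: [0.4539, 0.2081, 0.3155]
tcp_rot: [[-0.999, 0.035, -0.005], [0.035, 0.999, -0.002], [0.005, -0.002, -1.0]]
ft_force: [-0.5, 0.0, -7.3]
opening: 0.0167
grasp_force: 69.1
[-0.46638619  0.03794733 -7.29283608] [-0.02860839  0.00318345  0.03617807] 88.01788931329581
[ 0.51611441 -0.10585491  0.319     ] [-0.07298279 -0.31162375 -0.00312449]
[[0.4528 0.2075 0.3027]
 [0.4535 0.2075 0.3027]] [[0.4501 0.2078 0.322 ]
 [0.4512 0.2056 0.1608]]
[[ 0.4334 -0.3319  0.0018]
 [ 0.4547  0.2076  0.3039]] [[0.452  0.2091 0.1635]
 [0.4528 0.2095 0.1616]]
```

```bash
python3 -m jog '[{"slide":[-0.0025,-0.0105,0],"spin":0,"hand":0.0},{"slide":[-0.0061,-0.026,0],"spin":0,"hand":0.0},{"slide":[-0.0061,-0.026,0],"spin":0,"hand":0.0},{"slide":[-0.0061,-0.026,0],"spin":0,"hand":0.0},{"slide":[-0.0061,-0.026,0],"spin":0,"hand":0.0},{"slide":[-0.0061,-0.026,0],"spin":0,"hand":0.0},{"slide":[-0.0061,-0.026,0],"spin":0,"hand":0.0},{"slide":[-0.0061,-0.026,0],"spin":0,"hand":0.0}]'
python3 -m jog '[{"slide":[-0.0061,-0.026,0],"spin":0,"hand":0.0},{"slide":[-0.0061,-0.026,0],"spin":0,"hand":0.0},{"slide":[-0.0061,-0.026,0],"spin":0,"hand":0.0},{"slide":[-0.0061,-0.026,0],"spin":0,"hand":0.0},{"slide":[-0.0034,-0.015,0],"spin":-2.7,"hand":0.0},{"slide":[0,0,0],"spin":-2.7,"hand":0.0},{"slide":[0,0,0],"spin":0,"hand":0.0},{"slide":[0,0,0],"spin":0,"hand":0.0}]'
python3 - <<'E'
from h import *
s=manip.state();R=np.array(s['tcp_rot']);p=np.array(s['position']);print(p,s['ft_force'],s['wrist_torque'],np.degrees(np.arctan2(R[1,1],R[0,1])))
for c in["side","top"]:
    for l in ["case_bow","case_grip","hook_seat","case"]:
        print(c,l,np.round(pts(c,l,3),4).tolist())
a=manip.get_image("side")[120:270,200:380];b=manip.get_image("top")[130:280,240:430]
cv2.imwrite("pics/s3.png",cv2.resize(np.hstack([a,b]),None,fx=2.1,fy=2.1,interpolation=cv2.INTER_CUBIC)[:,:,::-1])
E
```

```text
time_s: 9.33
position: [0.4933, 0.0125, 0.3185]
tcp_rot: [[-0.999, 0.035, 0.0], [0.035, 0.999, -0.001], [-0.0, -0.001, -1.0]]
ft_force: [0.1, -0.4, -6.1]
opening: 0.0166
grasp_force: 69.2
time_s: 10.0
position: [0.5167, -0.1058, 0.3182]
tcp_rot: [[-0.998, -0.058, -0.001], [-0.058, 0.998, 0.0], [0.001, 0.0, -1.0]]
ft_force: [0.8, 0.8, -6.4]
opening: 0.0167
grasp_force: 69.4
[ 0.51673381 -0.10579379  0.31821027] [ 0.8107004   0.80914392 -6.38460853] [0.02077098 0.0018563  0.03384015] 93.31244304488415
side case_bow [[0.5159, -0.1082, 0.3054], [0.5157, -0.1053, 0.3058], [0.5167, -0.1058, 0.3063]]
side case_grip [[0.5128, -0.1076, 0.3269], [0.5132, -0.1065, 0.3264], [0.5131, -0.1078, 0.3244]]
side hook_seat [[0.5797, -0.1021, 0.2525], [0.5821, -0.1016, 0.2519], [0.5848, -0.1013, 0.2521]]
side case [[0.5165, -0.1072, 0.1624], [0.5145, -0.1081, 0.1647], [0.5156, -0.1052, 0.1618]]
top case_bow []
top case_grip [[0.4356, -0.3323, 0.0013]]
top hook_seat [[0.581, -0.1025, 0.2485], [0.5859, -0.1036, 0.2492], [0.583, -0.1001, 0.2514]]
top case [[0.5168, -0.106, 0.161], [0.6737, 0.3639, 0.0053], [0.5154, -0.1053, 0.161]]
```

View pics/s3.png

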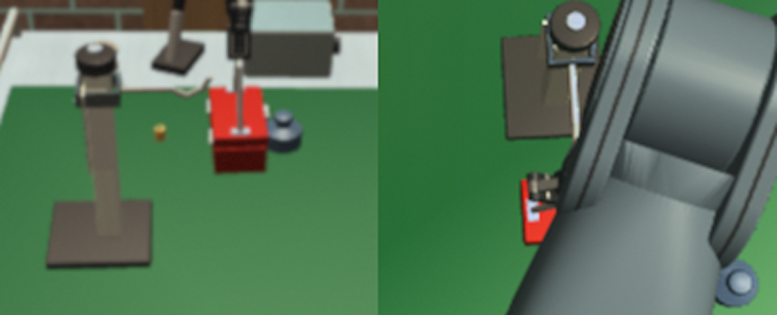

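Side crop: hook dip at (185,93) and tip (208,82), level with the window between bow peak (238,62) and lid (240,130). Threading it in.

```bash
python3 -m jog '[{"slide":[-0.006,0,0],"spin":0,"hand":0.0},{"slide":[-0.01,0,0],"spin":0,"hand":0.0},{"slide":[-0.012,0.0003,0],"spin":0,"hand":0.0},{"slide":[-0.012,0.0004,0],"spin":0,"hand":0.0},{"slide":[-0.012,0,0],"spin":0,"hand":0.0},{"slide":[-0.009,0,0],"spin":0,"hand":0.0},{"slide":[-0.005,0,0],"spin":0,"hand":0.0},{"slide":[0,0,0],"spin":0,"hand":0.0}]'
python3 -m jog '[{"slide":[0,0,0],"spin":0,"hand":0.0},{"slide":[0,0,0],"spin":0,"hand":0.0}]'
python3 - <<'E'
from h import *
s=manip.state();R=np.array(s['tcp_rot']);p=np.array(s['position']);print(p,s['ft_force'],s['wrist_torque'],np.degrees(np.arctan2(R[1,1],R[0,1])))
for c in["side"]:
    for l in ["case_bow","case_grip","hook_seat","case"]:
        print(c,l,np.round(pts(c,l,4),4).tolist())
a=manip.get_image("side")[130:230,220:350]
cv2.imwrite("pics/s4.png",cv2.resize(a,None,fx=6,fy=6,interpolation=cv2.INTER_CUBIC)[:,:,::-1])
E
```

```text
time_s: 13.17
position: [0.5841, -0.1004, 0.3174]
tcp_rot: [[-0.998, -0.06, -0.0], [-0.06, 0.998, 0.0], [0.0, 0.0, -1.0]]
ft_force: [-0.4, 0.2, -6.1]
opening: 0.017
grasp_force: 69.4
time_s: 13.33
position: [0.5825, -0.1006, 0.3184]
tcp_rot: [[-0.998, -0.06, -0.001], [-0.06, 0.998, -0.0], [0.001, -0.0, -1.0]]
ft_force: [-0.8, 0.1, -5.2]
opening: 0.0168
grasp_force: 69.4
[ 0.58251503 -0.10055202  0.31839548] [-0.77878617  0.0595026  -5.21854753] [-0.0689431   0.01566966  0.01535133] 93.42698388296873
side case_bow [[0.5832, -0.0996, 0.3044], [0.5826, -0.1009, 0.3046], [0.5817, -0.1015, 0.3028], [0.5793, -0.104, 0.3031]]
side case_grip [[0.5795, -0.1028, 0.325], [0.5794, -0.1025, 0.3241], [0.5799, -0.1045, 0.3228], [0.5821, -0.1019, 0.3253]]
side hook_seat [[0.5839, -0.1034, 0.251], [0.5838, -0.1046, 0.2499], [0.5816, -0.1039, 0.2522], [0.582, -0.1011, 0.2526]]
side case [[0.5807, -0.1024, 0.1644], [0.582, -0.1029, 0.1658], [0.5811, -0.1024, 0.1634], [0.5833, -0.1017, 0.1643]]
```

View pics/s4.png

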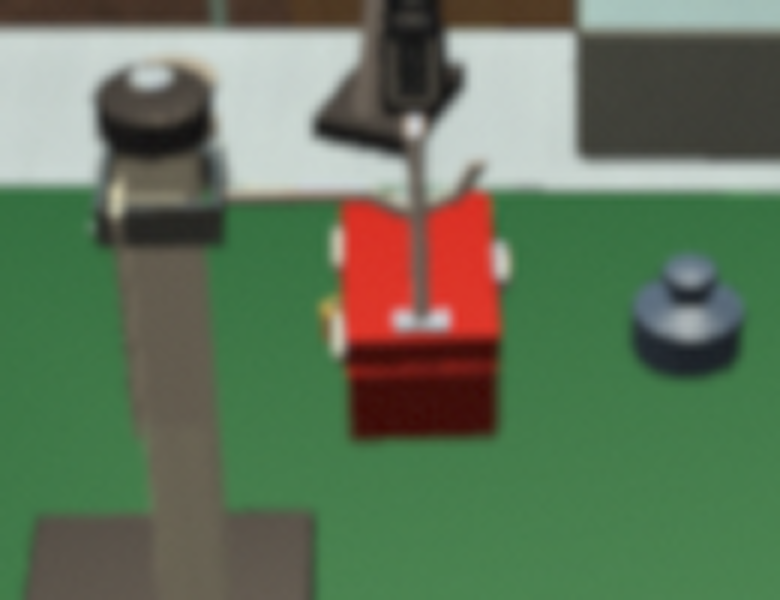

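The hook dip shows behind the bow at (410,208), with its tip at (478,165) to the right. The bow is through and over the dip. Lowering most of the free distance, then averaging the force.

```bash
cat >> h.py <<'E'
def force(n=10):
    F=[];T=[];P=[]
    for i in range(n):
        manip.get_image("side");s=manip.state();F.append(s['ft_force']);T.append(s['wrist_torque']);P.append(s['position'])
    F=np.array(F);print(round(s['time_s'],2),"F",np.round(F.mean(0),2),"sd",np.round(F.std(0),2),"T",np.round(np.mean(T,0),3),"P",np.round(np.mean(P,0),4))
E
python3 -m jog '[{"slide":[0,-0.001,0.003],"spin":0,"hand":0.0},{"slide":[0,0,0.006],"spin":0,"hand":0.0},{"slide":[0,0,0.006],"spin":0,"hand":0.0},{"slide":[0,0,0.006],"spin":0,"hand":0.0},{"slide":[0,0,0.006],"spin":0,"hand":0.0},{"slide":[0,0,0.004],"spin":0,"hand":0.0},{"slide":[0,0,0.002],"spin":0,"hand":0.0},{"slide":[0,0,0],"spin":0,"hand":0.0}]'
python3 -c "
from h import *
force(12)
for l in ['case_bow','hook_seat']: print(l,np.round(pts('side',l,3),4).tolist())"
```

```text
time_s: 15.65
position: [0.5825, -0.1014, 0.2843]
tcp_rot: [[-0.998, -0.06, -0.002], [-0.06, 0.998, 0.0], [0.002, 0.001, -1.0]]
ft_force: [0.1, 0.6, -5.9]
opening: 0.0169
grasp_force: 69.3
16.25 F [-0.24 -0.01 -5.98] sd [0.36 0.38 0.47] T [ 0.    -0.016 -0.002] P [ 0.5831 -0.1016  0.2856]
case_bow [[0.5811, -0.1068, 0.2697], [0.5819, -0.1042, 0.2734], [0.5808, -0.105, 0.2709]]
hook_seat [[0.5801, -0.1013, 0.253], [0.5855, -0.1027, 0.2529], [0.5851, -0.1007, 0.2533]]
```

```bash
python3 -m jog '[{"slide":[0,0,0.0025],"spin":0,"hand":0.0},{"slide":[0,0,0.0025],"spin":0,"hand":0.0},{"slide":[0,0,0.0025],"spin":0,"hand":0.0},{"slide":[0,0,0.0025],"spin":0,"hand":0.0},{"slide":[0,0,0.0025],"spin":0,"hand":0.0},{"slide":[0,0,0.0025],"spin":0,"hand":0.0},{"slide":[0,0,0.0025],"spin":0,"hand":0.0},{"slide":[0,0,0.0025],"spin":0,"hand":0.0}]'
python3 -m jog '[{"slide":[0,0,0.0025],"spin":0,"hand":0.0},{"slide":[0,0,0.0025],"spin":0,"hand":0.0},{"slide":[0,0,0.0025],"spin":0,"hand":0.0},{"slide":[0,0,0.0025],"spin":0,"hand":0.0},{"slide":[0,0,0.0025],"spin":0,"hand":0.0},{"slide":[0,0,0.001],"spin":0,"hand":0.0},{"slide":[0,0,0],"spin":0,"hand":0.0},{"slide":[0,0,0],"spin":0,"hand":0.0}]'
python3 -c "
from h import *
force(12)
for l in ['case_bow','hook_seat']: print(l,np.round(pts('side',l,2),4).tolist())
a=manip.get_image('side')[130:230,220:350]
cv2.imwrite('pics/s5.png',cv2.resize(a,None,fx=6,fy=6,interpolation=cv2.INTER_CUBIC)[:,:,::-1])"
```

```text
time_s: 17.52
position: [0.5831, -0.1016, 0.2654]
tcp_rot: [[-0.998, -0.06, 0.001], [-0.06, 0.998, -0.0], [-0.001, -0.0, -1.0]]
ft_force: [1.2, -0.6, -2.7]
opening: 0.0172
grasp_force: 69.7
time_s: 18.18
position: [0.5831, -0.1016, 0.252]
tcp_rot: [[-0.998, -0.06, 0.001], [-0.06, 0.998, -0.0], [-0.001, -0.0, -1.0]]
ft_force: [0.7, 0.3, -2.1]
opening: 0.0169
grasp_force: 69.9
18.78 F [ 0.83 -0.3  -2.47] sd [0.58 0.55 0.29] T [-0.135 -0.15   0.008] P [ 0.5831 -0.1016  0.252 ]
case_bow [[0.5815, -0.1032, 0.237], [0.5803, -0.1018, 0.2407]]
hook_seat [[0.581, -0.1027, 0.2286], [0.5836, -0.1002, 0.2285]]
```

View pics/s5.png

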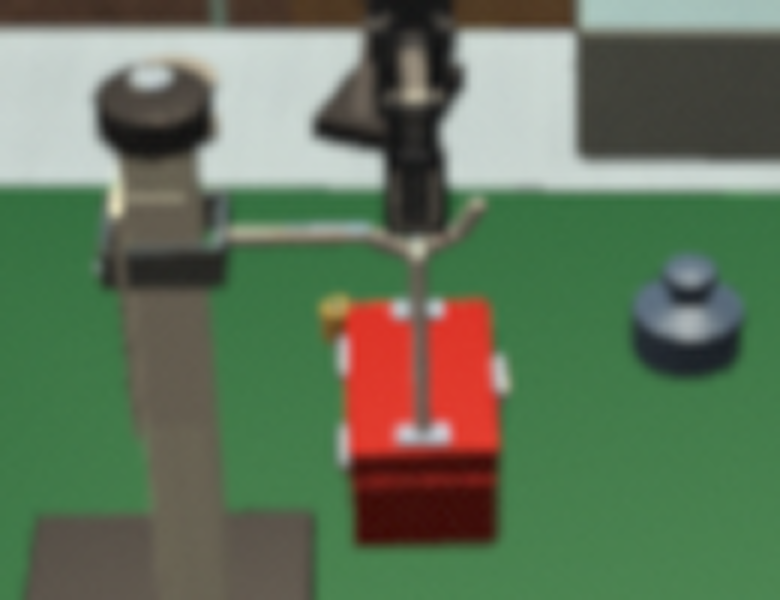

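Hook arm is now at row 232 and the bow sits in the dip at (418,245). There is a small side load (+x, −y), so I'll ease across slightly while lowering on.

```bash
python3 -m jog '[{"slide":[-0.0005,-0.0005,0.002],"spin":0,"hand":0.0},{"slide":[-0.0005,-0.0005,0.0025],"spin":0,"hand":0.0},{"slide":[-0.0005,-0.0005,0.0025],"spin":0,"hand":0.0},{"slide":[0,-0.0005,0.0025],"spin":0,"hand":0.0},{"slide":[0,0,0.0025],"spin":0,"hand":0.0},{"slide":[0,0,0.002],"spin":0,"hand":0.0},{"slide":[0,0,0],"spin":0,"hand":0.0},{"slide":[0,0,0],"spin":0,"hand":0.0}]'
python3 -c "
from h import *
force(15)"
```

```text
time_s: 19.9
position: [0.5846, -0.1026, 0.2377]
tcp_rot: [[-0.998, -0.06, 0.0], [-0.06, 0.998, 0.002], [-0.0, 0.002, -1.0]]
ft_force: [0.7, 4.4, -0.9]
opening: 0.0167
grasp_force: 70.1
20.65 F [ 0.57  5.08 -1.38] sd [0.49 0.63 0.53] T [ 1.193 -0.153 -0.013] P [ 0.5847 -0.1029  0.238 ]
```

```bash
python3 -m jog '[{"slide":[-0.0003,0.0005,0],"spin":0,"hand":0.0},{"slide":[-0.0003,0.0005,0],"spin":0,"hand":0.0},{"slide":[-0.0004,0.0005,0],"spin":0,"hand":0.0},{"slide":[0,0.0003,0],"spin":0,"hand":0.0},{"slide":[0,0,0.002],"spin":0,"hand":0.0},{"slide":[0,0,0.002],"spin":0,"hand":0.0},{"slide":[0,0,0],"spin":0,"hand":0.0},{"slide":[0,0,0],"spin":0,"hand":0.0}]'
python3 -c "
from h import *
force(15)"
```

```text
time_s: 21.32
position: [0.5851, -0.1024, 0.2335]
tcp_rot: [[-0.998, -0.059, -0.001], [-0.059, 0.998, -0.002], [0.001, -0.002, -1.0]]
ft_force: [-2.2, -0.3, -0.1]
opening: 0.0171
grasp_force: 70.2
22.07 F [-2.95 -2.05 -0.63] sd [0.5  0.75 0.48] T [-0.496  0.71   0.007] P [ 0.5852 -0.1021  0.2338]
```

```bash
python3 -m jog '[{"slide":[0.0004,-0.0003,0],"spin":0,"hand":0.0},{"slide":[0.0004,-0.0002,0],"spin":0,"hand":0.0},{"slide":[0,0,0.0015],"spin":0,"hand":0.0},{"slide":[0,0,0.0015],"spin":0,"hand":0.0},{"slide":[0,0,0.001],"spin":0,"hand":0.0},{"slide":[0,0,0],"spin":0,"hand":0.0},{"slide":[0,0,0],"spin":0,"hand":0.0}]'
python3 -c "
from h import *
force(18)"
```

```text
time_s: 22.65
position: [0.5851, -0.102, 0.2299]
tcp_rot: [[-0.998, -0.06, 0.001], [-0.06, 0.998, 0.0], [-0.001, 0.0, -1.0]]
ft_force: [0.0, -3.1, -0.2]
opening: 0.0172
grasp_force: 70.2
23.55 F [ 0.42 -1.29 -0.17] sd [0.72 0.79 0.54] T [-0.327 -0.071 -0.006] P [ 0.5851 -0.102   0.23  ]
```

```bash
python3 -m jog '[{"slide":[0,-0.0004,0],"spin":0,"hand":0.0},{"slide":[0,0,0.001],"spin":0,"hand":0.0},{"slide":[0,0,0.001],"spin":0,"hand":0.0},{"slide":[0,0,0],"spin":0,"hand":0.0},{"slide":[0,0,0],"spin":0,"hand":0.0}]'
python3 -c "
from h import *
force(20)"
```

```text
time_s: 23.97
position: [0.5849, -0.1021, 0.2277]
tcp_rot: [[-0.998, -0.06, 0.0], [-0.06, 0.998, 0.001], [-0.0, 0.001, -1.0]]
ft_force: [1.7, -0.3, 0.4]
opening: 0.0168
grasp_force: 70.3
24.97 F [2.44 1.77 0.08] sd [0.7  0.76 0.41] T [ 0.467 -0.602 -0.004] P [ 0.5849 -0.1022  0.2279]
```

```bash
python3 -m jog '[{"slide":[-0.0005,0.0002,0],"spin":0,"hand":0.0},{"slide":[0,0,0],"spin":0,"hand":0.0},{"slide":[0,0,0],"spin":0,"hand":0.0}]'
python3 -c "
from h import *
force(20)"
```

```text
time_s: 25.22
position: [0.5849, -0.1023, 0.2276]
tcp_rot: [[-0.998, -0.06, -0.001], [-0.06, 0.998, 0.0], [0.001, 0.0, -1.0]]
ft_force: [1.0, 2.3, -0.3]
opening: 0.0169
grasp_force: 70.3Traceback (most recent call last):
  File "<string>", line 3, in <module>
    force(20)
    ~~~~~^^^^
  File "h.py", line 21, in force
    manip.get_image("side");s=manip.state();F.append(s['ft_force']);T.append(s['wrist_torque']);P.append(s['position'])
    ~~~~~~~~~~~~~~~^^^^^^^^
ValueError: 200 camera calls are used up
```

```bash
python3 -m jog '[{"slide":[0,0,0],"spin":0,"hand":0.0},{"slide":[0,0,0],"spin":0,"hand":0.0},{"slide":[0,0,0],"spin":0,"hand":0.0}]' 40
python3 -m jog '[{"slide":[0,0,0],"spin":0,"hand":0.0},{"slide":[0,0,0],"spin":0,"hand":0.0},{"slide":[0,0,0],"spin":0,"hand":0.0},{"slide":[0,0,0],"spin":0,"hand":0.0}]' 20
python3 -c "
from station import manip
s=manip.state();print(s['ft_force'],s['wrist_torque'])"
```

```text
time_s: 26.07
position: [0.585, -0.1023, 0.2277]
tcp_rot: [[-0.998, -0.06, -0.001], [-0.06, 0.998, 0.0], [0.001, 0.0, -1.0]]
ft_force: [0.9, 3.2, 0.3]
opening: 0.0167
grasp_force: 70.3
time_s: 26.4
position: [0.585, -0.1023, 0.2277]
tcp_rot: [[-0.998, -0.06, -0.0], [-0.06, 0.998, 0.0], [0.0, 0.0, -1.0]]
ft_force: [-0.3, 2.4, 0.7]
opening: 0.0163
grasp_force: 70.3
[-0.32719239  2.36002571  0.68389638] [0.67101776 0.12803892 0.01483212]
```

```bash
python3 -m jog '[{"slide":[0,0.0006,0],"spin":0,"hand":0.0},{"slide":[0,0,0],"spin":0,"hand":0.0},{"slide":[0,0,0],"spin":0,"hand":0.0},{"slide":[0,0,0],"spin":0,"hand":0.0}]' 20
for i in 1 2 3; do python3 -m jog '[{"slide":[0,0,0],"spin":0,"hand":0.0}]' | grep ft; python3 -c "
from station import manip
s=manip.state();print(s['wrist_torque'])"; done
```

```text
time_s: 26.73
position: [0.585, -0.1022, 0.2278]
tcp_rot: [[-0.998, -0.06, -0.0], [-0.06, 0.998, -0.001], [0.0, -0.001, -1.0]]
ft_force: [-0.7, 1.9, 1.0]
opening: 0.017
grasp_force: 70.3
ft_force: [-1.1, 1.3, 0.3]
[0.12209025 0.16249689 0.03529381]
ft_force: [-0.3, 1.0, 0.2]
[ 0.13798459  0.18976906 -0.02040907]
ft_force: [-1.3, -1.0, -0.5]
[0.01412136 0.22715529 0.02211634]
```

Side loads are under 1 N and the vertical load is about zero. Opening gently.

```bash
python3 -m jog '[{"slide":[0,0,0],"spin":0,"hand":0.0175},{"slide":[0,0,0],"spin":0,"hand":0.0185},{"slide":[0,0,0],"spin":0,"hand":0.02},{"slide":[0,0,0],"spin":0,"hand":0.024},{"slide":[0,0,0],"spin":0,"hand":0.03},{"slide":[0,0,0],"spin":0,"hand":0.04},{"slide":[0,0,0],"spin":0,"hand":0.05},{"slide":[0,0,0],"spin":0,"hand":0.06}]'
python3 -m jog '[{"slide":[0,0,0],"spin":0,"hand":0.065},{"slide":[0,0,0],"spin":0,"hand":0.065},{"slide":[0,0,0],"spin":0,"hand":0.065},{"slide":[0,0,0],"spin":0,"hand":0.065}]'
```

```text
time_s: 27.65
position: [0.5852, -0.1017, 0.2278]
tcp_rot: [[-0.998, -0.06, 0.0], [-0.06, 0.998, -0.0], [-0.0, -0.0, -1.0]]
ft_force: [0.0, 0.3, 0.5]
opening: 0.0592
grasp_force: 0.0
time_s: 27.98
position: [0.5852, -0.1017, 0.2278]
tcp_rot: [[-0.998, -0.06, -0.0], [-0.06, 0.998, -0.0], [0.0, -0.0, -1.0]]
ft_force: [0.6, 0.2, 0.1]
opening: 0.065
grasp_force: 0.0
```

```bash
python3 -m jog '[{"slide":[0,0,-0.005],"spin":0,"hand":0.065},{"slide":[0,0,-0.01],"spin":0,"hand":0.065},{"slide":[0,0,-0.015],"spin":0,"hand":0.065},{"slide":[0,0,-0.02],"spin":0,"hand":0.065},{"slide":[0,0,-0.025],"spin":0,"hand":0.065},{"slide":[0,0,-0.025],"spin":0,"hand":0.065},{"slide":[0,0,-0.015],"spin":0,"hand":0.065},{"slide":[0,0,-0.005],"spin":0,"hand":0.065}]'
for i in 1 2 3; do python3 -m jog '[{"slide":[0,0,0],"spin":0,"hand":0.065},{"slide":[0,0,0],"spin":0,"hand":0.065},{"slide":[0,0,0],"spin":0,"hand":0.065},{"slide":[0,0,0],"spin":0,"hand":0.065},{"slide":[0,0,0],"spin":0,"hand":0.065},{"slide":[0,0,0],"spin":0,"hand":0.065},{"slide":[0,0,0],"spin":0,"hand":0.065},{"slide":[0,0,0],"spin":0,"hand":0.065}]' | egrep 'time|force|posi'; done
```

```text
time_s: 28.65
position: [0.586, -0.1019, 0.3527]
tcp_rot: [[-0.998, -0.06, 0.007], [-0.06, 0.998, -0.002], [-0.007, -0.003, -1.0]]
ft_force: [-0.6, 0.4, 0.0]
opening: 0.0647
grasp_force: 0.0
time_s: 29.32
position: [0.5851, -0.1016, 0.3475]
ft_force: [-0.3, -0.1, -0.6]
grasp_force: 0.0
time_s: 29.98
position: [0.5852, -0.1017, 0.3478]
ft_force: [0.2, -0.4, 0.2]
grasp_force: 0.0
time_s: 30.65
position: [0.5852, -0.1017, 0.3478]
ft_force: [0.7, -0.7, -0.2]
grasp_force: 0.0
```

```bash
for i in 1 2 3 4 5 6; do python3 -m jog '[{"slide":[0,0,0],"spin":0,"hand":0.065},{"slide":[0,0,0],"spin":0,"hand":0.065},{"slide":[0,0,0],"spin":0,"hand":0.065},{"slide":[0,0,0],"spin":0,"hand":0.065},{"slide":[0,0,0],"spin":0,"hand":0.065},{"slide":[0,0,0],"spin":0,"hand":0.065},{"slide":[0,0,0],"spin":0,"hand":0.065},{"slide":[0,0,0],"spin":0,"hand":0.065}]' | egrep 'time'; done
python3 -c "
from station import manip
print(manip.finish_job())"
```

```text
time_s: 31.32
time_s: 31.98
time_s: 32.65
time_s: 33.32
time_s: 33.98
time_s: 34.65
the job is handed in; nothing more can be done
None
```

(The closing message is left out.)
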